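# Sort relief valve cartridges by spring

### The arm

A 6-joint arm with a two-finger parallel gripper is mounted at the origin on a cart in front of the work surface, level with it; the furniture and walls round the work are solid. World frame = base frame: x ahead of the robot, y to its left, z up, the work surface at z = 0. Lengths are in m, angles in degrees, forces in N, time in s.
With the tool pointing down it reaches from about 0.3 to 0.75 m from the base axis. Payload 8.5 kg.
Tool frame: the origin (TCP) lies at the very end of the fingers, on their centre line; the grasp point (between the pads) lies 19 mm behind it (env.hold_point_z is the distance from the TCP to the grasp point, in m); z points along the fingers, y is the line along which they close (so a half turn about z gives the same grasp; the last joint's range is limited). The gripper opens to 85 mm and grips with 20 to 120 N. Pads are 22 mm wide; open, the fingers measure 114 mm over their backs; the gripper's body (76 mm by 85 mm) begins 54 mm behind the grasp point. The pads swing forward as they close: fully open they stand 13 mm farther back than shut.
Start: joints at [-75.705, 21.807, 74.336, -0, 83.858, -12.336], TCP at [0.247, -0.492, 0.231] pointing down, gripper open.
Joint ranges: [-178.18, 178.18], [-50.72, 133.34], [12.68, 142.11], [-81.47, 261.47], [9.98, 163.14], [-165.26, 165.26]. Speed limits (degrees/s): [136.94, 136.94, 180, 180, 180, 180].

### API

Orientations are given as a 3x3 rotation matrix whose columns are the frame's x, y, z axes.
In Python, from rig import env, optics gives the robot as it stands.
- The arm moves only by the shell command python3 -m jog 'ROWS' [OPENING] [FORCE]. ROWS is JSON, a list of rows, each an object with "linear": the shift along the tool's x, y, z in units of 40 mm (1.0 is 40 mm), a list of three; "roll": the turn about the tool's z in units of 5 degrees (1.0 is 5 degrees). A call has 1 to 12 rows; each row shifts and turns the commanded pose from where the row before left it, along the tool's axes as they then stand; what a row does not reach is not made up. A row lasts 1/12 s, in which the tool goes at most 41.7 mm and 7.16 degrees, less where a joint would pass 70% of its speed; a pose out of reach is approached as far as the arm can. A call is refused whole if a number of a shift passes 1 or a number of a turn 1, either way. A call with a gripper value outside its range is refused whole. OPENING is the opening, from -1 (shut) to 1 (fully open), set as the call begins (- or left out, the last holds). The fingers move at their own pace and stop on an object; FORCE is the grip in N (left out, the last holds). Time passes only in rows, so rows that do not move let the fingers close. It gives the time, the measured TCP pose, the force, the opening and the grip force at its end, in the units of the state.
- env.observe(): the state, without advancing time (a new reading comes with each control period).
- optics.get_image(name): name is "scene" or "top" or "wrist"; returns the picture (480x640x3 uint8, red, green, blue); there is no depth.
- optics.calibration(name): a dict with "fov_y" (degrees; the focal length in pixels is half the picture's height over the tangent of half this angle, whatever the lens; pixels are square), "cx", "cy" (the principal point, pixels), "D" ([k1, k2, p1, p2, k3] as OpenCV has them; the pictures are not rectified), "T" (4x4, takes a point from camera to world coordinates). Camera axes: x right, y down, z forward; pixel columns grow to the right and rows downward; lengths in m; the calibration is good to about 2 mm. A picture is of the moment at which its call begins: read the wrist's pose just before it. calibration takes no time and is no camera call; for the wrist camera it gives the pose at the moment of the call.
- env.close_job(): hands the job in; it is judged then, once.
The state is a dict: "time_s": time; "q": joint angles; "qvel": joint speeds; "joint_efforts": joint torques, N m; "position": TCP position; "tool_rot": TCP orientation; "ft_force": force on the tool from outside, world axes, zero at the start; "wrist_torque": the same for the moment, N m; "grip_width": finger opening in m; "gripper_force": force on a finger pad.
Only numpy, scipy, OpenCV 4.12 (cv2) and the standard library are available. Lean on these libraries where they do the work, as an engineer would, in place of code of your own. Each camera call takes 0.05 s, during which the arm holds its last target. There are 200 camera calls.

### The job

Three look-alike relief valve cartridges stand in the wooden block, and some of their springs have gone weak. Going from left to right, press each one's plunger about half way in to feel its spring while it stands in the block. Stand every stiff one upright in the shallow aluminium tray and every weak one upright in the deep white tray, without disturbing the other things on the bench.

Things in the scene. Friction and masses are not known exactly. Their poses are not given: they have to be found in the camera images.
- cart_a: one of three identical-looking relief valve cartridges, 71 mm tall, 0.13 kg; origin at the centre of the foot, z up. From the foot up: nose 24 mm across to 18 mm, flange 32 mm across to 22 mm, steel barrel 27 mm across to 48 mm (grip here), brass hexagon cap to 56 mm, plunger button 13 mm across to 71 mm. Flat foot. Its letter tells neither place nor spring
- plunger_a (a joint): push-in of the plunger of cart_a: 0 out, 0.008 m fully in; springs back. Push needed grows evenly with travel: a stiff (good) spring starts to yield at 4 N, needs about 9 N half way and 14 N fully in; a weak (tired) one starts at 1 N, needs 2.4 N half way and 4 N fully in, then meets a hard stop
- cart_b: one of three identical-looking relief valve cartridges, 71 mm tall, 0.13 kg; origin at the centre of the foot, z up. From the foot up: nose 24 mm across to 18 mm, flange 32 mm across to 22 mm, steel barrel 27 mm across to 48 mm (grip here), brass hexagon cap to 56 mm, plunger button 13 mm across to 71 mm. Flat foot. Its letter tells neither place nor spring
- plunger_b (a joint): push-in of the plunger of cart_b: 0 out, 0.008 m fully in; springs back. Push needed grows evenly with travel: a stiff (good) spring starts to yield at 4 N, needs about 9 N half way and 14 N fully in; a weak (tired) one starts at 1 N, needs 2.4 N half way and 4 N fully in, then meets a hard stop
- cart_c: one of three identical-looking relief valve cartridges, 71 mm tall, 0.13 kg; origin at the centre of the foot, z up. From the foot up: nose 24 mm across to 18 mm, flange 32 mm across to 22 mm, steel barrel 27 mm across to 48 mm (grip here), brass hexagon cap to 56 mm, plunger button 13 mm across to 71 mm. Flat foot. Its letter tells neither place nor spring
- plunger_c (a joint): push-in of the plunger of cart_c: 0 out, 0.008 m fully in; springs back. Push needed grows evenly with travel: a stiff (good) spring starts to yield at 4 N, needs about 9 N half way and 14 N fully in; a weak (tired) one starts at 1 N, needs 2.4 N half way and 4 N fully in, then meets a hard stop
- block_hole0 (a point): centre of the mouth, 32 mm above the bench, of the left of the three large holes (26.5 mm) of the parts block; one cartridge stands in it, on the same axis
- block_hole1 (a point): centre of the mouth, 32 mm above the bench, of the middle of the three large holes (26.5 mm) of the parts block; one cartridge stands in it, on the same axis
- block_hole2 (a point): centre of the mouth, 32 mm above the bench, of the right of the three large holes (26.5 mm) of the parts block; one cartridge stands in it, on the same axis
- block: hardwood block screwed to the bench, 76 x 226 x 32 mm, origin under its centre; three large holes along its y axis at y = +70 (left), 0, -70 mm, x = -10 mm (x away from the robot), five small empty holes behind. The cartridges stand nose down in the large holes, flange on the block's top: foot 14 mm, button top 85 mm above the bench; they lift straight out
- tray_shallow: shallow aluminium tray, 109 x 164 mm, walls 22 mm high and 2 mm thick, fixed to the bench; origin at the centre of its underside, short side along its x, long side along its y; floor 2 mm up; inside 102 x 157 mm. For the stiff cartridges
- tray_deep: deep white tray, 154 x 209 mm, walls 62 mm high and 4 mm thick, fixed to the bench; origin at the centre of its underside, short side along its x, long side along its y; floor 4 mm up; inside 142 x 197 mm. For the weak cartridges
- hex_key: bystander: black hex key, 28 x 100 x 4 mm, lying just in front of the block; leave it where it is
- fitting: bystander: copper and plated port fitting, 26 mm across, 28 mm tall, standing just in front of the block; leave it where it is
- tape: bystander: roll of amber tape, 92 mm across, 19 mm high, lying at the back, left of the row of flow units; leave it where it is
- bottle: bystander: grease bottle, 44 mm across, 93 mm tall, standing at the back, left of the row of flow units; leave it where it is
- spare: bystander: another port fitting, 26 mm across, 28 mm tall, standing by the back row; leave it where it is
Mind the look-alikes: they are no part of the job. What is shaped like the cart_b but blue is not meant. What is shaped like the cart_a but red is not meant.

How it is judged (in metres and radians):
On the way, in this order (a step that is already met when the one before it is completed fails the run):
1. the plunger of the cartridge in the left hole is pressed at least 3.5 mm in, with the cartridge in its hole (((horizontal distance between cart_a and block_hole0 below 0.008 m and value of joint plunger_a above 0.0035 m) or (horizontal distance between cart_b and block_hole0 below 0.008 m and value of joint plunger_b above 0.0035 m) or (horizontal distance between cart_c and block_hole0 below 0.008 m and value of joint plunger_c above 0.0035 m))), for 0.04 s.
2. the plunger of the cartridge in the middle hole is pressed at least 3.5 mm in, with the cartridge in its hole (((horizontal distance between cart_a and block_hole1 below 0.008 m and value of joint plunger_a above 0.0035 m) or (horizontal distance between cart_b and block_hole1 below 0.008 m and value of joint plunger_b above 0.0035 m) or (horizontal distance between cart_c and block_hole1 below 0.008 m and value of joint plunger_c above 0.0035 m))), for 0.04 s.
3. the plunger of the cartridge in the right hole is pressed at least 3.5 mm in, with the cartridge in its hole (((horizontal distance between cart_a and block_hole2 below 0.008 m and value of joint plunger_a above 0.0035 m) or (horizontal distance between cart_b and block_hole2 below 0.008 m and value of joint plunger_b above 0.0035 m) or (horizontal distance between cart_c and block_hole2 below 0.008 m and value of joint plunger_c above 0.0035 m))), for 0.04 s.
At the end, for the whole second after the job is handed in: Every cartridge with a stiff spring stands within the walls of the shallow aluminium tray and every one with a weak spring within those of the deep white tray: foot on the tray's floor (within 6 mm), upright within 0.2 rad, at rest (x of cart_a in the frame of tray_shallow between -0.05 and 0.05 m and y of cart_a in the frame of tray_shallow between -0.078 and 0.078 m and z of each of cart_a, cart_c in the frame of tray_shallow below 0.008 m and angle between each of cart_a, cart_c, cart_b's own z axis and vertical below 0.2 rad and linear speed of each of cart_a, cart_c, cart_b below 0.02 m/s and x of cart_c in the frame of tray_shallow between -0.05 and 0.05 m and y of cart_c in the frame of tray_shallow between -0.078 and 0.078 m and x of cart_b in the frame of tray_deep between -0.07 and 0.07 m and y of cart_b in the frame of tray_deep between -0.097 and 0.097 m and z of cart_b in the frame of tray_deep below 0.01 m); the robot touches nothing.
It fails at once if a bystander (hex key, fitting, tape, bottle) is pushed more than 3 cm from its place (distance of any of hex_key, fitting, tape, bottle, spare from where it was at the start of the episode above 0.03 m).
It also fails if it takes over 72 s, if anything falls off the work surface, if the arm or the gripper's body presses on something with over 40 N, if the wrist force passes 120 N, or if a joint passes its speed limit or range.

## Working session

There is one attempt and no reset: what is moved stays moved. The work goes in short steps, Python scripts to look and compute and a shell command to move; the robot and the scene stay as the last step left them, time stands still between calls to the robot, and variables do not carry over. Pictures are saved under pics/ and viewed, at most 10 in all, crops included, and the job is handed in when it is done.

```bash
ls; mkdir -p pics; python3 - <<'E'
from rig import env, optics
import cv2
for n in("scene","top"):
    cv2.imwrite(f"pics/{n}0.png",optics.get_image(n)[:,:,::-1])
    c=optics.calibration(n);print(n,c)
s=env.observe();print(s["position"],s["tool_rot"],s["grip_width"],s["time_s"],s["ft_force"])
E
```

```text
pics
scene {'fov_y': 53.07549552406745, 'cx': 322.32355346543113, 'cy': 239.30764435979228, 'D': array([-0.12541198,  0.        ,  0.        ,  0.        ,  0.        ]), 'T': array([[-0.52153418, -0.65755044,  0.54371824,  0.05977727],
       [-0.85322242,  0.39916711, -0.33567413,  0.34849265],
       [ 0.00368823, -0.63897812, -0.76921607,  0.82906993],
       [ 0.        ,  0.        ,  0.        ,  1.        ]])}
top {'fov_y': 53.89236177529136, 'cx': 313.4568726319864, 'cy': 241.24913121170295, 'D': array([-0.05172297,  0.        ,  0.        ,  0.        ,  0.        ]), 'T': array([[-1.27299616e-03, -9.94507811e-01,  1.04654640e-01,
         4.64383615e-01],
       [-9.99575265e-01, -1.78153061e-03, -2.90880707e-02,
         2.31874129e-02],
       [ 2.91147590e-02, -1.04647219e-01, -9.94083141e-01,
         1.29634716e+00],
       [ 0.00000000e+00,  0.00000000e+00,  0.00000000e+00,
         1.00000000e+00]])}
[ 0.24646456 -0.49139973  0.23077623] [[ 8.93936745e-01  4.48193041e-01 -3.05649565e-04]
 [ 4.48193047e-01 -8.93935888e-01  1.27332087e-03]
 [ 2.97462438e-04 -1.27525832e-03 -9.99999143e-01]] 0.08559201841280165 0.1 [-0.11368692  0.11050384  1.29790704]
```

View pics/scene0.png

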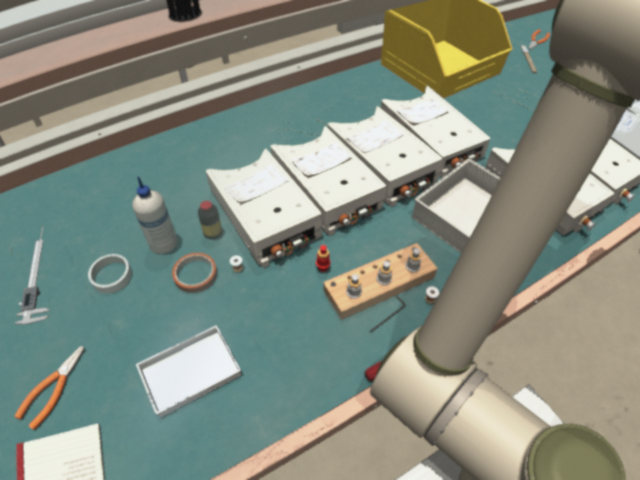

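View pics/top0.png

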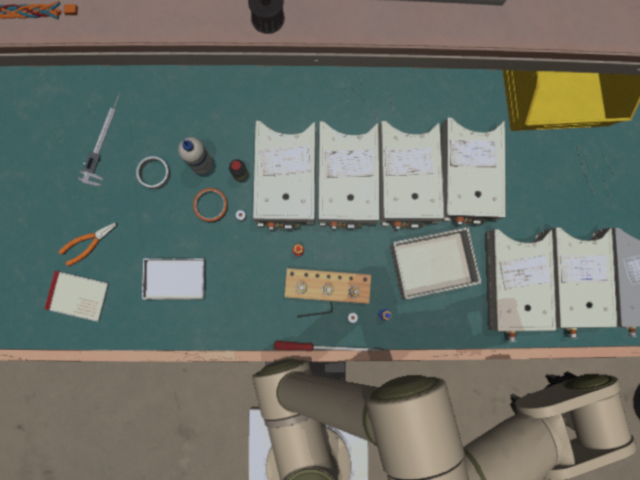

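Candidates in the top picture: steel/brass cartridges in the block at (302,287), (328,289) and (354,292); a red look-alike at (298,249); a blue one at (385,315). I choose the three in the block. The shallow tray is at (173,279), the deep tray at (436,264). Next is a close crop.

```bash
cat > h.py <<'E'
import numpy as np,cv2
from rig import env,optics
def ray(n,uv,c=None):
    c=c or optics.calibration(n); f=240/np.tan(np.radians(c["fov_y"]/2))
    K=np.array([[f,0,c["cx"]],[0,f,c["cy"]],[0,0,1]])
    p=cv2.undistortPoints(np.array(uv,float).reshape(-1,1,2),K,np.array(c["D"])).reshape(-1,2)
    d=np.c_[p,np.ones(len(p))]@c["T"][:3,:3].T
    return c["T"][:3,3],d
def at(n,uv,z,c=None):
    o,d=ray(n,uv,c); return o+d*((np.broadcast_to(z,len(d))-o[2])/d[:,2])[:,None]
def proj(n,P,c=None):
    c=c or optics.calibration(n); f=240/np.tan(np.radians(c["fov_y"]/2))
    K=np.array([[f,0,c["cx"]],[0,f,c["cy"]],[0,0,1]])
    R=c["T"][:3,:3].T; t=-R@c["T"][:3,3]
    return cv2.projectPoints(np.array(P,float).reshape(-1,1,3),cv2.Rodrigues(R)[0],t,K,np.array(c["D"]))[0].reshape(-1,2)
E
python3 - <<'E'
import cv2
from h import *
a=cv2.imread("pics/top0.png")
b=cv2.resize(a[225:345,270:400],None,fx=4,fy=4,interpolation=cv2.INTER_CUBIC)   # 520x480
cv2.imwrite("pics/crop0.png",b)
print(at("top",[(302,287),(328,289),(354,292)],.085).round(3),at("top",[(142,299),(204,299),(204,259),(144,259)],.022).round(3),at("top",[(393,241),(468,229),(480,285),(405,298)],.062).round(3),at("top",[(298,247),(385,314),(352,317),(331,305),(300,316),(332,313),(240,214)],.03).round(3))
E
```

```text
[[ 0.474  0.017  0.085]
 [ 0.469 -0.049  0.085]
 [ 0.461 -0.116  0.085]] [[0.443 0.445 0.022]
 [0.443 0.279 0.022]
 [0.55  0.281 0.022]
 [0.55  0.443 0.022]] [[ 0.595 -0.224  0.062]
 [ 0.628 -0.427  0.062]
 [ 0.479 -0.454  0.062]
 [ 0.445 -0.253  0.062]] [[ 0.582  0.028  0.03 ]
 [ 0.402 -0.205  0.03 ]
 [ 0.395 -0.116  0.03 ]
 [ 0.427 -0.06   0.03 ]
 [ 0.398  0.022  0.03 ]
 [ 0.406 -0.063  0.03 ]
 [ 0.671  0.185  0.03 ]]
```

View pics/crop0.png

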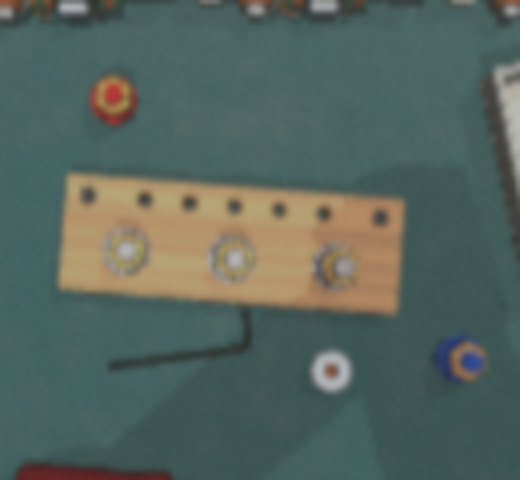

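The block at crop (60–405, 173–314) holds three steel-and-brass cartridges, at crop (127,249), (236,258) and (344,267). The red (113,98) and blue (462,360) look-alikes stand outside it, so my choice holds. I'll refine the block fit and move above the middle hole.

```bash
python3 -m jog '[{"linear":[0.82,-0.61,0]},{"linear":[0.82,-0.61,0]},{"linear":[0.82,-0.61,0]},{"linear":[0.82,-0.61,0]},{"linear":[0.82,-0.61,0]},{"linear":[0.82,-0.61,0]},{"linear":[0.82,-0.61,0]},{"linear":[0.82,-0.61,0]},{"linear":[0.82,-0.61,0]},{"linear":[0.82,-0.61,0]},{"linear":[0.82,-0.61,0]},{"linear":[0.82,-0.61,0]}]' -1
python3 -m jog '[{"linear":[0,0,0],"roll":-1},{"linear":[0,0,0],"roll":-1},{"linear":[0,0,0],"roll":-1},{"linear":[0,0,0],"roll":-1},{"linear":[0,0,0],"roll":-1},{"linear":[0,0,0],"roll":-1},{"linear":[0,0,0],"roll":-1},{"linear":[0,0,0],"roll":-1},{"linear":[0,0,0],"roll":-1},{"linear":[0,0,0],"roll":-1},{"linear":[0,0,0],"roll":-1},{"linear":[0,0,0],"roll":-0.6}]'
python3 - <<'E'
from h import *
s=env.observe();print(s["position"],s["tool_rot"].round(4),s["ft_force"],s["q"].round(1))
c=optics.calibration("wrist");im=optics.get_image("wrist");cv2.imwrite("pics/w0.png",im[:,:,::-1]);np.savez("w0.npz",c=c)
print(c)
px=np.array([(68,173),(405,200),(398,314),(60,290)])/4+[270,225]-.375
q=at("top",px,.032)[:,:2]
x,y=38,113
M=np.array([(x,y),(x,-y),(-x,-y),(-x,y)])/1000
H=np.array([(-.01,.07),(-.01,0),(-.01,-.07)])
U,S,V=np.linalg.svd((M-M.mean(0)).T@(q-q.mean(0)));R=(U@V).T
print("block",q.round(4),"holes",(H@R.T+q.mean(0)).round(4),np.degrees(np.arctan2(R[1,0],R[0,0])))
print(at("top",np.array([(127,249),(236,258),(344,267)])/4+[270,225]-.375,.085).round(4))
E
```

```text
time_s: 1.1
position: [0.2465, -0.4915, 0.2309]
tool_rot: [[0.089, 0.996, -0.0], [0.996, -0.089, 0.001], [0.001, -0.0, -1.0]]
ft_force: [-0.4, 0.4, -0.1]
grip_width: 0.0854
gripper_force: 0.0
[ 0.24648922 -0.49147119  0.23094374] [[ 8.91e-02  9.96e-01 -2.00e-04]
 [ 9.96e-01 -8.91e-02  9.00e-04]
 [ 9.00e-04 -3.00e-04 -1.00e+00]] [-0.38405406  0.37033996 -0.05859921] [-75.7  21.8  74.4   0.   83.9 -70.6]
{'fov_y': 60.274732588443875, 'cx': 319.90809827922834, 'cy': 243.47590998463966, 'D': array([-0.09763834,  0.        ,  0.        ,  0.        ,  0.        ]), 'T': array([[ 0.99581644, -0.08654407, -0.02932134,  0.25259985],
       [-0.09137071, -0.94662908, -0.30910317, -0.41190834],
       [-0.00100539,  0.31048913, -0.9505764 ,  0.3731865 ],
       [ 0.        ,  0.        ,  0.        ,  1.        ]])}
block [[ 0.5258  0.0581]
 [ 0.5076 -0.168 ]
 [ 0.4316 -0.1623]
 [ 0.448   0.0631]] holes [[ 0.4736  0.0183]
 [ 0.4683 -0.0515]
 [ 0.463  -0.1213]] -4.331951132592887
[[ 0.4747  0.0188  0.085 ]
 [ 0.4689 -0.0509  0.085 ]
 [ 0.463  -0.1202  0.085 ]]invalid input
```

View pics/w0.png

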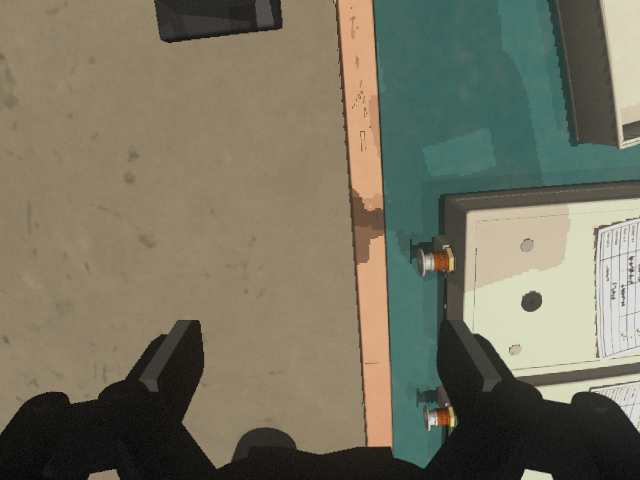

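The wrist view shows only the bench edge at the start: the first call was refused, and only the turn was made. I'll retry the translation.

```bash
python3 -m jog '[{"linear":[0.95,0.38,0]},{"linear":[0.95,0.38,0]},{"linear":[0.95,0.38,0]},{"linear":[0.95,0.38,0]},{"linear":[0.95,0.38,0]},{"linear":[0.95,0.38,0]},{"linear":[0.95,0.38,0]},{"linear":[0.95,0.38,0]},{"linear":[0.95,0.38,0]},{"linear":[0.95,0.38,0]},{"linear":[0.95,0.38,0]},{"linear":[0.95,0.38,0]}]'
python3 -m jog '[{"linear":[0,0,0]},{"linear":[0,0,0]},{"linear":[0,0,0]},{"linear":[0,0,0]}]' -1.0 20
python3 - <<'E'
from h import *
s=env.observe();print(s["position"],s["tool_rot"].round(4),s["ft_force"],s["q"].round(1))
c=optics.calibration("wrist");im=optics.get_image("wrist");cv2.imwrite("pics/w1.png",im[:,:,::-1]);np.savez("w1.npz",**c)
E
```

```text
[ 0.24650631 -0.49148092  0.23095278] [[ 8.760e-02  9.962e-01 -2.000e-04]
 [ 9.962e-01 -8.760e-02  9.000e-04]
 [ 8.000e-04 -3.000e-04 -1.000e+00]] [ 0.46015081  0.19701768 -0.14489889] [-75.7  21.8  74.4   0.   83.9 -70.7]invalid input
invalid input
```

View pics/w1.png

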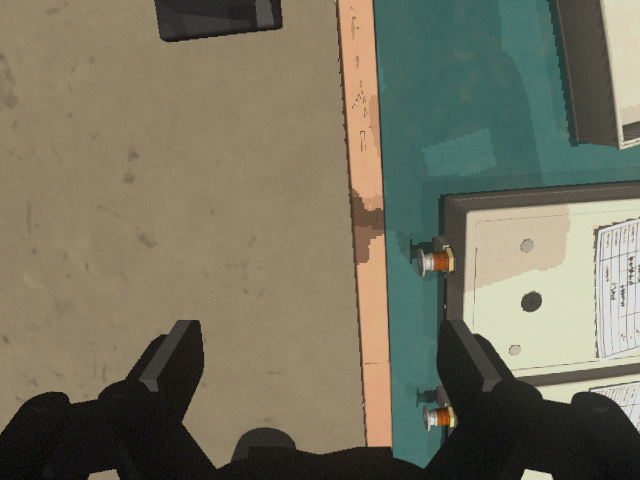

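The picture is unchanged. The refused rows had no "roll", so I'll include it.

```bash
python3 -m jog '[{"linear":[0.95,0.38,0],"roll":0},{"linear":[0.95,0.38,0],"roll":0},{"linear":[0.95,0.38,0],"roll":0},{"linear":[0.95,0.38,0],"roll":0},{"linear":[0.95,0.38,0],"roll":0},{"linear":[0.95,0.38,0],"roll":0},{"linear":[0.95,0.38,0],"roll":0},{"linear":[0.95,0.38,0],"roll":0},{"linear":[0.95,0.38,0],"roll":0},{"linear":[0.95,0.38,0],"roll":0},{"linear":[0.95,0.38,0],"roll":0},{"linear":[0.95,0.38,0],"roll":0}]' -1 20 || exit
python3 -m jog '[{"linear":[0,0,0],"roll":0},{"linear":[0,0,0],"roll":0},{"linear":[0,0,0],"roll":0},{"linear":[0,0,0],"roll":0}]'
python3 - <<'E'
from h import *
s=env.observe();print(s["position"],s["tool_rot"].round(4),s["ft_force"],s["q"].round(1))
c=optics.calibration("wrist");im=optics.get_image("wrist");cv2.imwrite("pics/w2.png",im[:,:,::-1]);np.savez("w2.npz",**c)
E
```

```text
time_s: 2.2
position: [0.4712, -0.0526, 0.2314]
tool_rot: [[0.096, 0.995, 0.0], [0.995, -0.096, -0.0], [-0.0, 0.0, -1.0]]
ft_force: [0.5, -1.2, 0.4]
grip_width: 0.0003
gripper_force: 0.0
time_s: 2.53
position: [0.4704, -0.0557, 0.2312]
tool_rot: [[0.096, 0.995, -0.0], [0.995, -0.096, -0.0], [-0.0, -0.0, -1.0]]
ft_force: [-0.5, -0.4, 0.2]
grip_width: 0.0001
gripper_force: 0.0
[ 0.47043056 -0.05571753  0.23122402] [[ 9.590e-02  9.954e-01 -4.000e-04]
 [ 9.954e-01 -9.590e-02 -1.000e-04]
 [-2.000e-04 -4.000e-04 -1.000e+00]] [-0.51427656 -0.42948666  0.17236101] [-21.1  14.2  85.8  -0.   80.1 -15.6]
```

View pics/w2.png

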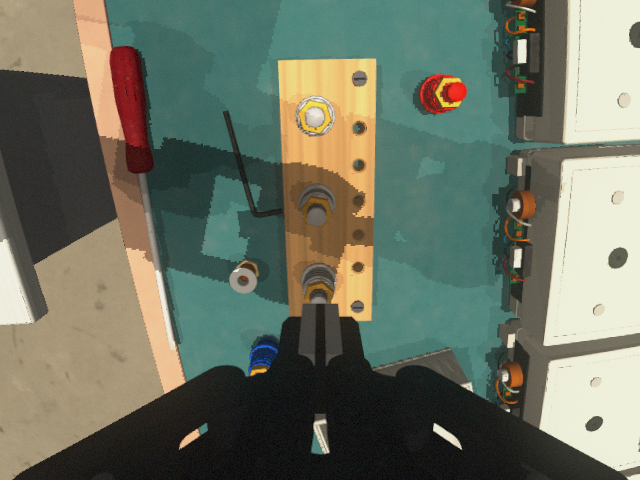

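The wrist view shows the block from (279,59) to (372,320). Button tops are at (316,116) for the left and (317,213) for the middle; the right one is hidden under the fingertips at (318,303).

```bash
python3 - <<'E'
from h import *
c=dict(np.load("w2.npz"))
print(at("w",[(316,116),(317,214),(317,301)],.085,c).round(4))
print(at("w",[(279,59.5),(376,59),(372,321)],.032,c).round(4))
E
```

```text
[[ 0.4738  0.0199  0.085 ]
 [ 0.4676 -0.0477  0.085 ]
 [ 0.4607 -0.1163  0.085 ]]
[[ 0.449   0.0646  0.032 ]
 [ 0.5237  0.0577  0.032 ]
 [ 0.5066 -0.1677  0.032 ]]
```

```bash
python3 -m jog '[{"linear":[0.93,-0.05,0],"roll":0},{"linear":[0.93,-0.05,0],"roll":0},{"linear":[0,0,0.9],"roll":0},{"linear":[0,0,0.9],"roll":0},{"linear":[0,0,0.9],"roll":0},{"linear":[0,0,0.6],"roll":0},{"linear":[0,0,0],"roll":0},{"linear":[0,0,0],"roll":0},{"linear":[0,0,0],"roll":0}]'
```

```text
time_s: 3.33
position: [0.4747, 0.0189, 0.1009]
tool_rot: [[0.095, 0.995, 0.002], [0.995, -0.095, -0.001], [-0.0, 0.003, -1.0]]
ft_force: [0.1, 0.3, -0.6]
grip_width: 0.0001
gripper_force: 0.0
```

```bash
python3 -m jog '[{"linear":[0,0,0.2],"roll":0},{"linear":[0,0,0.15],"roll":0},{"linear":[0,0,0],"roll":0},{"linear":[0,0,0],"roll":0},{"linear":[0,0,0],"roll":0}]'
python3 -m jog '[{"linear":[0,0,0.08],"roll":0},{"linear":[0,0,0],"roll":0},{"linear":[0,0,0],"roll":0}]'
python3 -m jog '[{"linear":[0,0,0.06],"roll":0},{"linear":[0,0,0],"roll":0},{"linear":[0,0,0],"roll":0}]'
```

```text
time_s: 3.75
position: [0.4738, 0.0198, 0.0855]
tool_rot: [[0.094, 0.996, 0.0], [0.996, -0.094, -0.0], [-0.0, 0.0, -1.0]]
ft_force: [0.2, -0.5, 0.1]
grip_width: -0.0
gripper_force: 0.0
time_s: 4.0
position: [0.4741, 0.0197, 0.0825]
tool_rot: [[0.093, 0.996, 0.001], [0.996, -0.093, -0.0], [-0.0, 0.001, -1.0]]
ft_force: [-0.4, 0.2, 6.0]
grip_width: -0.0004
gripper_force: 3.4
time_s: 4.25
position: [0.4742, 0.0197, 0.0804]
tool_rot: [[0.093, 0.996, 0.001], [0.996, -0.093, -0.0], [-0.0, 0.001, -1.0]]
ft_force: [-1.9, 0.6, 8.6]
grip_width: -0.0002
gripper_force: 4.7
```

```bash
python3 -m jog '[{"linear":[0,0,0.03],"roll":0},{"linear":[0,0,0],"roll":0},{"linear":[0,0,0],"roll":0}]'
python3 -m jog '[{"linear":[0,0,-0.6],"roll":0},{"linear":[0,0,0],"roll":0},{"linear":[-0.88,0.01,0],"roll":0},{"linear":[-0.88,0.01,0],"roll":0},{"linear":[0,0,0],"roll":0},{"linear":[0,0,0],"roll":0},{"linear":[0,0,0.2],"roll":0},{"linear":[0,0,0.2],"roll":0},{"linear":[0,0,0],"roll":0},{"linear":[0,0,0],"roll":0},{"linear":[0,0,0],"roll":0}]'
python3 -m jog '[{"linear":[0,0,0.08],"roll":0},{"linear":[0,0,0],"roll":0},{"linear":[0,0,0],"roll":0}]'
python3 -m jog '[{"linear":[0,0,0.08],"roll":0},{"linear":[0,0,0],"roll":0},{"linear":[0,0,0],"roll":0}]'
```

```text
time_s: 4.5
position: [0.4742, 0.0197, 0.0793]
tool_rot: [[0.093, 0.996, 0.002], [0.996, -0.093, -0.0], [-0.0, 0.002, -1.0]]
ft_force: [-1.6, 1.1, 10.5]
grip_width: -0.0001
gripper_force: 5.3
time_s: 5.42
position: [0.4679, -0.0498, 0.0863]
tool_rot: [[0.093, 0.996, -0.001], [0.996, -0.093, 0.0], [0.0, -0.001, -1.0]]
ft_force: [0.3, -0.3, 0.4]
grip_width: 0.0001
gripper_force: 0.0
time_s: 5.67
position: [0.4682, -0.0502, 0.0836]
tool_rot: [[0.093, 0.996, 0.001], [0.996, -0.093, 0.0], [0.0, 0.001, -1.0]]
ft_force: [-0.1, 1.8, 5.9]
grip_width: -0.0003
gripper_force: 2.8
time_s: 5.92
position: [0.4683, -0.0503, 0.0807]
tool_rot: [[0.093, 0.996, 0.001], [0.996, -0.093, -0.0], [0.0, 0.001, -1.0]]
ft_force: [-1.3, 0.5, 8.3]
grip_width: -0.0005
gripper_force: 4.5
```

```bash
python3 -m jog '[{"linear":[0,0,0.04],"roll":0},{"linear":[0,0,0],"roll":0},{"linear":[0,0,0],"roll":0}]'
python3 -m jog '[{"linear":[0,0,-0.6],"roll":0},{"linear":[0,0,0],"roll":0},{"linear":[-0.87,0.01,0],"roll":0},{"linear":[-0.87,0.01,0],"roll":0},{"linear":[0,0,0],"roll":0},{"linear":[0,0,0],"roll":0},{"linear":[0,0,0.2],"roll":0},{"linear":[0,0,0.2],"roll":0},{"linear":[0,0,0],"roll":0},{"linear":[0,0,0],"roll":0},{"linear":[0,0,0],"roll":0}]'
python3 -m jog '[{"linear":[0,0,0.08],"roll":0},{"linear":[0,0,0],"roll":0},{"linear":[0,0,0],"roll":0}]'
python3 -m jog '[{"linear":[0,0,0.07],"roll":0},{"linear":[0,0,0],"roll":0},{"linear":[0,0,0],"roll":0}]'
```

```text
time_s: 6.17
position: [0.4684, -0.0503, 0.0793]
tool_rot: [[0.094, 0.996, 0.002], [0.996, -0.094, -0.0], [-0.0, 0.002, -1.0]]
ft_force: [-1.7, 2.6, 10.8]
grip_width: -0.0002
gripper_force: 5.3
time_s: 7.08
position: [0.4623, -0.1192, 0.0864]
tool_rot: [[0.093, 0.996, -0.0], [0.996, -0.093, 0.0], [0.0, -0.001, -1.0]]
ft_force: [0.2, 0.4, 0.7]
grip_width: -0.0002
gripper_force: 0.0
time_s: 7.33
position: [0.4624, -0.1197, 0.0834]
tool_rot: [[0.094, 0.996, 0.0], [0.996, -0.094, -0.0], [0.0, 0.0, -1.0]]
ft_force: [-0.5, 0.1, 1.4]
grip_width: -0.0001
gripper_force: 0.7
time_s: 7.58
position: [0.4624, -0.1198, 0.0806]
tool_rot: [[0.094, 0.996, 0.0], [0.996, -0.094, -0.0], [0.0, 0.0, -1.0]]
ft_force: [-0.7, 0.6, 2.0]
grip_width: 0.0
gripper_force: 1.2
```

```bash
python3 -m jog '[{"linear":[0,0,0.03],"roll":0},{"linear":[0,0,0],"roll":0},{"linear":[0,0,0],"roll":0}]'
python3 -m jog '[{"linear":[0,0,-1],"roll":0},{"linear":[0,0,0],"roll":0}]'
python3 -m jog '[{"linear":[0,0,0],"roll":0},{"linear":[0,0,0],"roll":0},{"linear":[0,0,0],"roll":0},{"linear":[0,0,0],"roll":0},{"linear":[0,0,0],"roll":0}]' 0.5 30
python3 -m jog '[{"linear":[0,0,0.7],"roll":0},{"linear":[0,0,0.7],"roll":0},{"linear":[0,0,0.53],"roll":0},{"linear":[0,0,0],"roll":0},{"linear":[0,0,0],"roll":0},{"linear":[0,0,0],"roll":0}]'
python3 -m jog '[{"linear":[0,0,0],"roll":0},{"linear":[0,0,0],"roll":0},{"linear":[0,0,0],"roll":0},{"linear":[0,0,0],"roll":0},{"linear":[0,0,0],"roll":0},{"linear":[0,0,0],"roll":0}]' -1 40
```

```text
time_s: 7.83
position: [0.4624, -0.1198, 0.0794]
tool_rot: [[0.094, 0.996, 0.0], [0.996, -0.094, -0.0], [-0.0, 0.0, -1.0]]
ft_force: [0.5, 1.8, 2.6]
grip_width: -0.0004
gripper_force: 1.4
time_s: 8.0
position: [0.464, -0.1208, 0.1235]
tool_rot: [[0.093, 0.996, 0.006], [0.996, -0.093, -0.003], [-0.003, 0.006, -1.0]]
ft_force: [0.6, -0.5, 0.7]
grip_width: -0.0001
gripper_force: 0.0
time_s: 8.42
position: [0.462, -0.1197, 0.1187]
tool_rot: [[0.094, 0.996, -0.001], [0.996, -0.094, 0.001], [0.001, -0.001, -1.0]]
ft_force: [0.3, 0.4, -0.1]
grip_width: 0.0606
gripper_force: 0.0
time_s: 8.92
position: [0.4628, -0.1201, 0.043]
tool_rot: [[0.094, 0.996, 0.001], [0.996, -0.094, -0.001], [-0.0, 0.001, -1.0]]
ft_force: [0.1, 0.1, 0.1]
grip_width: 0.0639
gripper_force: 0.0
time_s: 9.42
position: [0.4626, -0.12, 0.0431]
tool_rot: [[0.094, 0.996, 0.001], [0.996, -0.094, -0.001], [-0.001, 0.002, -1.0]]
ft_force: [-1.3, 0.8, 7.9]
grip_width: 0.0254
gripper_force: 38.9
```

The 25.4 mm grip width suggests I hold the hexagon cap. I'll regrip 6 mm lower, on the barrel.

```bash
python3 -m jog '[{"linear":[0,0,0],"roll":0},{"linear":[0,0,0],"roll":0},{"linear":[0,0,0],"roll":0},{"linear":[0,0,0.14],"roll":0},{"linear":[0,0,0],"roll":0},{"linear":[0,0,0],"roll":0}]' 0
python3 -m jog '[{"linear":[0,0,0],"roll":0},{"linear":[0,0,0],"roll":0},{"linear":[0,0,0],"roll":0},{"linear":[0,0,0],"roll":0},{"linear":[0,0,0],"roll":0},{"linear":[0,0,0],"roll":0}]' -1 40
```

```text
time_s: 9.92
position: [0.462, -0.1197, 0.0361]
tool_rot: [[0.094, 0.996, -0.001], [0.996, -0.094, 0.001], [0.0, -0.001, -1.0]]
ft_force: [-1.0, 0.6, 0.3]
grip_width: 0.0423
gripper_force: 0.0
time_s: 10.42
position: [0.4623, -0.1198, 0.0366]
tool_rot: [[0.094, 0.996, 0.0], [0.996, -0.094, -0.0], [-0.0, 0.0, -1.0]]
ft_force: [-1.6, 0.3, 2.7]
grip_width: 0.0258
gripper_force: 39.3
```

```bash
python3 -m jog '[{"linear":[0,0,-0.4],"roll":0},{"linear":[0,0,-0.8],"roll":0},{"linear":[0,0,-0.8],"roll":0},{"linear":[0,0,-0.3],"roll":0},{"linear":[0,0,0],"roll":0},{"linear":[0,0,0],"roll":0}]'
python3 -m jog '[{"linear":[-0.45,0.2,0],"roll":0},{"linear":[-0.88,0.4,0],"roll":0},{"linear":[-0.88,0.4,0],"roll":0},{"linear":[-0.88,0.4,0],"roll":0},{"linear":[-0.88,0.4,0],"roll":0},{"linear":[-0.88,0.4,0],"roll":0},{"linear":[-0.45,0.2,0],"roll":0},{"linear":[0,0,0],"roll":0},{"linear":[0,0,0],"roll":0},{"linear":[0,0,0],"roll":0}]'
python3 - <<'E'
from h import *
c=optics.calibration("wrist");im=optics.get_image("wrist");cv2.imwrite("pics/w3.png",im[:,:,::-1]);np.savez("w3.npz",**c)
print(env.observe()["ft_force"])
E
```

```text
time_s: 10.92
position: [0.4621, -0.1197, 0.1283]
tool_rot: [[0.094, 0.996, 0.0], [0.996, -0.094, -0.0], [-0.0, 0.0, -1.0]]
ft_force: [-0.2, 0.0, -1.5]
grip_width: 0.0256
gripper_force: 40.5
time_s: 11.75
position: [0.5374, -0.3388, 0.1267]
tool_rot: [[0.093, 0.996, -0.002], [0.996, -0.093, 0.003], [0.002, -0.003, -1.0]]
ft_force: [-0.1, 0.5, -0.7]
grip_width: 0.0255
gripper_force: 40.5
[-0.57160418 -0.11274355 -0.31196014]
```

View pics/w3.png

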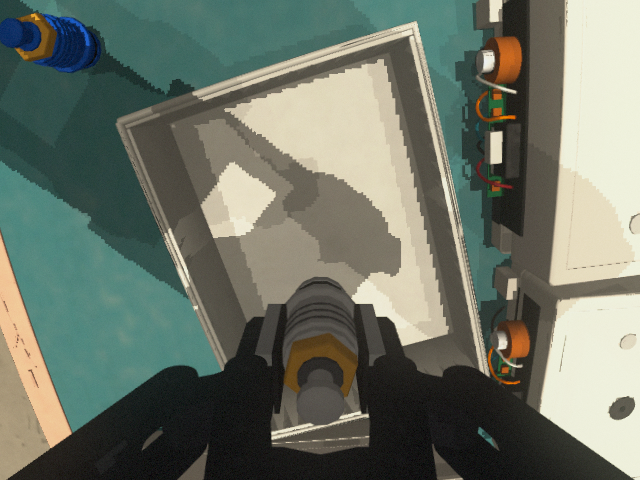

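The cartridge is held upright at (320,350), inside the deep tray's rim: far corners (120,122) and (415,25), near edge at about row 435. I'll lower it.

```bash
python3 -m jog '[{"linear":[0,0,0.6],"roll":0},{"linear":[0,0,0.8],"roll":0},{"linear":[0,0,0.6],"roll":0},{"linear":[0,0,0.3],"roll":0},{"linear":[0,0,0.15],"roll":0},{"linear":[0,0,0],"roll":0},{"linear":[0,0,0],"roll":0},{"linear":[0,0,0],"roll":0},{"linear":[0,0,0],"roll":0}]'
```

```text
time_s: 12.55
position: [0.5385, -0.3402, 0.0319]
tool_rot: [[0.093, 0.996, 0.002], [0.996, -0.093, -0.002], [-0.001, 0.002, -1.0]]
ft_force: [-0.5, 0.1, -0.6]
grip_width: 0.0254
gripper_force: 40.5
```

```bash
python3 -m jog '[{"linear":[0,0,0.05],"roll":0},{"linear":[0,0,0],"roll":0},{"linear":[0,0,0],"roll":0}]'
python3 -m jog '[{"linear":[0,0,0.04],"roll":0},{"linear":[0,0,0],"roll":0},{"linear":[0,0,0],"roll":0}]'
```

```text
time_s: 12.8
position: [0.538, -0.3398, 0.0287]
tool_rot: [[0.094, 0.996, 0.0], [0.996, -0.094, -0.0], [-0.0, 0.0, -1.0]]
ft_force: [0.7, -0.6, -1.3]
grip_width: 0.0259
gripper_force: 40.5
time_s: 13.05
position: [0.538, -0.3398, 0.0268]
tool_rot: [[0.094, 0.996, -0.0], [0.996, -0.094, 0.0], [0.0, -0.0, -1.0]]
ft_force: [1.1, 0.2, -1.1]
grip_width: 0.0257
gripper_force: 40.5
```

```bash
python3 -m jog '[{"linear":[0,0,0.03],"roll":0},{"linear":[0,0,0],"roll":0},{"linear":[0,0,0],"roll":0}]'
```

```text
time_s: 13.3
position: [0.5381, -0.3399, 0.0266]
tool_rot: [[0.093, 0.996, 0.0], [0.996, -0.093, -0.001], [-0.001, 0.001, -1.0]]
ft_force: [-3.3, 1.1, 5.7]
grip_width: 0.0257
gripper_force: 41.3
```

```bash
python3 -m jog '[{"linear":[0,0,0],"roll":0},{"linear":[0,0,0],"roll":0},{"linear":[0,0,0],"roll":0},{"linear":[0,0,-0.2],"roll":0},{"linear":[0,0,-0.6],"roll":0},{"linear":[0,0,-0.9],"roll":0},{"linear":[0,0,-0.9],"roll":0},{"linear":[0,0,0],"roll":0},{"linear":[0,0,0],"roll":0},{"linear":[0,0,0],"roll":0}]' 0
python3 -m jog '[{"linear":[0.44,-0.15,0],"roll":0},{"linear":[0.88,-0.3,0],"roll":0},{"linear":[0.88,-0.3,0],"roll":0},{"linear":[0.88,-0.3,0],"roll":0},{"linear":[0.88,-0.3,0],"roll":0},{"linear":[0.88,-0.3,0],"roll":0},{"linear":[0.88,-0.3,0],"roll":0},{"linear":[0.88,-0.3,0],"roll":0},{"linear":[0.44,-0.15,0],"roll":0},{"linear":[0,0,0],"roll":0},{"linear":[0,0,0],"roll":0},{"linear":[0,0,0],"roll":0}]' 0.4
```

```text
time_s: 14.13
position: [0.5377, -0.3396, 0.1294]
tool_rot: [[0.094, 0.996, -0.001], [0.996, -0.094, 0.001], [0.0, -0.001, -1.0]]
ft_force: [-0.5, -0.2, -0.2]
grip_width: 0.0423
gripper_force: 0.0
time_s: 15.13
position: [0.4689, -0.0511, 0.1291]
tool_rot: [[0.094, 0.996, -0.001], [0.996, -0.094, 0.0], [0.0, -0.001, -1.0]]
ft_force: [-0.4, 0.1, -0.1]
grip_width: 0.0601
gripper_force: 0.0
```

Down to .037: 92 mm = 2.3 units.

```bash
python3 -m jog '[{"linear":[0,0.0,0.6],"roll":0},{"linear":[0,0,0.8],"roll":0},{"linear":[0,0,0.6],"roll":0},{"linear":[0,0,0.29],"roll":0},{"linear":[0,0,0],"roll":0},{"linear":[0,0,0],"roll":0},{"linear":[0,0,0],"roll":0},{"linear":[0,0,0],"roll":0}]'
python3 -m jog '[{"linear":[0,0,0],"roll":0},{"linear":[0,0,0],"roll":0},{"linear":[0,0,0],"roll":0},{"linear":[0,0,0],"roll":0},{"linear":[0,0,0],"roll":0},{"linear":[0,0,0],"roll":0}]' -1 40
```

```text
time_s: 15.8
position: [0.4694, -0.051, 0.039]
tool_rot: [[0.094, 0.996, 0.002], [0.996, -0.094, -0.001], [-0.001, 0.002, -1.0]]
ft_force: [-1.3, 0.2, 0.2]
grip_width: 0.0598
gripper_force: 0.0
time_s: 16.3
position: [0.469, -0.0506, 0.0388]
tool_rot: [[0.093, 0.996, 0.001], [0.996, -0.093, -0.0], [-0.0, 0.001, -1.0]]
ft_force: [-1.0, -0.1, 5.8]
grip_width: 0.0256
gripper_force: 39.0
```

```bash
python3 -m jog '[{"linear":[0,0,-0.4],"roll":0},{"linear":[0,0,-0.8],"roll":0},{"linear":[0,0,-0.8],"roll":0},{"linear":[0,0,-0.5],"roll":0},{"linear":[0,0,0],"roll":0},{"linear":[0,0,0],"roll":0}]'
python3 -m jog '[{"linear":[0.5,-0.03,0],"roll":0},{"linear":[0.94,-0.03,0],"roll":0},{"linear":[0.94,-0.03,0],"roll":0},{"linear":[0.94,-0.03,0],"roll":0},{"linear":[0.94,-0.03,0],"roll":0},{"linear":[0.94,-0.03,0],"roll":0},{"linear":[0.94,-0.03,0],"roll":0},{"linear":[0.94,-0.03,0],"roll":0},{"linear":[0.94,-0.03,0],"roll":0},{"linear":[0.94,-0.03,0],"roll":0},{"linear":[0.94,-0.03,0],"roll":0},{"linear":[0.94,-0.03,0],"roll":0}]'
python3 -m jog '[{"linear":[0.45,0,0],"roll":0},{"linear":[0,0,0],"roll":0},{"linear":[0,0,0],"roll":0},{"linear":[0,0,0],"roll":0}]'
python3 - <<'E'
from h import *
c=optics.calibration("wrist");im=optics.get_image("wrist");cv2.imwrite("pics/w4.png",im[:,:,::-1]);np.savez("w4.npz",**c)
E
```

```text
time_s: 16.8
position: [0.4688, -0.0505, 0.1385]
tool_rot: [[0.093, 0.996, 0.002], [0.996, -0.093, -0.001], [-0.0, 0.002, -1.0]]
ft_force: [-0.2, 0.3, -1.4]
grip_width: 0.026
gripper_force: 39.6
time_s: 17.8
position: [0.494, 0.3842, 0.1357]
tool_rot: [[0.093, 0.996, -0.003], [0.996, -0.093, -0.002], [-0.002, -0.003, -1.0]]
ft_force: [0.3, 0.3, -1.5]
grip_width: 0.0255
gripper_force: 39.6
time_s: 18.13
position: [0.4963, 0.3996, 0.1366]
tool_rot: [[0.094, 0.996, -0.002], [0.996, -0.094, -0.002], [-0.002, -0.002, -1.0]]
ft_force: [0.0, -0.5, -1.5]
grip_width: 0.0258
gripper_force: 39.7
```

View pics/w4.png

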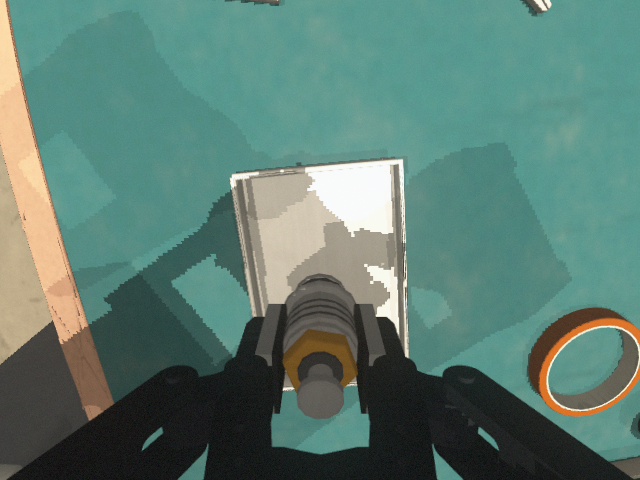

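The tray's far rim corners are at (232,175) and (404,159), with its near edge at about (287,388). The cartridge is held upright at (320,350). I'll check the tray position from here.

```bash
python3 - <<'E'
from h import *
c=dict(np.load("w4.npz"))
print(at("w",[(232,175),(404,159),(287,389)],.022,c).round(4)); print(env.observe()["position"])
E
```

```text
[[0.4439 0.4454 0.022 ]
 [0.5511 0.445  0.022 ]
 [0.4585 0.2832 0.022 ]]
[0.4965065  0.39929604 0.13706974]
```

```bash
python3 -m jog '[{"linear":[0,0,0.6],"roll":0},{"linear":[0,0,0.8],"roll":0},{"linear":[0,0,0.8],"roll":0},{"linear":[0,0,0.3],"roll":0},{"linear":[0,0,0.15],"roll":0},{"linear":[0,0,0],"roll":0},{"linear":[0,0,0],"roll":0},{"linear":[0,0,0],"roll":0},{"linear":[0,0,0],"roll":0},{"linear":[0,0,0],"roll":0}]'
python3 -m jog '[{"linear":[0,0,0.03],"roll":0},{"linear":[0,0,0],"roll":0},{"linear":[0,0,0],"roll":0}]'
python3 -m jog '[{"linear":[0,0,0.03],"roll":0},{"linear":[0,0,0],"roll":0},{"linear":[0,0,0],"roll":0}]'
```

```text
time_s: 19.02
position: [0.4971, 0.4007, 0.0333]
tool_rot: [[0.094, 0.996, 0.002], [0.996, -0.094, 0.001], [0.001, 0.002, -1.0]]
ft_force: [0.2, -0.7, -0.9]
grip_width: 0.0259
gripper_force: 39.7
time_s: 19.27
position: [0.4966, 0.4005, 0.031]
tool_rot: [[0.093, 0.996, -0.0], [0.996, -0.093, -0.0], [-0.0, -0.0, -1.0]]
ft_force: [-0.2, 0.6, -2.0]
grip_width: 0.0255
gripper_force: 39.7
time_s: 19.52
position: [0.4966, 0.4004, 0.0296]
tool_rot: [[0.094, 0.996, -0.0], [0.996, -0.094, -0.0], [-0.0, -0.0, -1.0]]
ft_force: [1.2, 0.9, -0.8]
grip_width: 0.0258
gripper_force: 39.7
```

```bash
python3 -m jog '[{"linear":[0,0,0.06],"roll":0},{"linear":[0,0,0],"roll":0},{"linear":[0,0,0],"roll":0}]'
python3 -m jog '[{"linear":[0,0,0.03],"roll":0},{"linear":[0,0,0],"roll":0},{"linear":[0,0,0],"roll":0}]'
```

```text
time_s: 19.77
position: [0.4966, 0.4004, 0.0271]
tool_rot: [[0.094, 0.996, -0.0], [0.996, -0.094, -0.0], [-0.0, -0.0, -1.0]]
ft_force: [-0.5, 0.0, -2.4]
grip_width: 0.0254
gripper_force: 39.7
time_s: 20.02
position: [0.4968, 0.4005, 0.0266]
tool_rot: [[0.094, 0.996, 0.001], [0.996, -0.094, 0.0], [0.0, 0.001, -1.0]]
ft_force: [-0.4, -0.6, 2.6]
grip_width: 0.0255
gripper_force: 40.0
```

```bash
python3 -m jog '[{"linear":[0,0,0],"roll":0},{"linear":[0,0,0],"roll":0},{"linear":[0,0,0],"roll":0},{"linear":[0,0,-0.2],"roll":0},{"linear":[0,0,-0.6],"roll":0},{"linear":[0,0,-0.9],"roll":0},{"linear":[0,0,-0.9],"roll":0},{"linear":[0,0,0],"roll":0},{"linear":[0,0,0],"roll":0},{"linear":[0,0,0],"roll":0}]' 0
python3 -m jog '[{"linear":[-0.5,0.03,0],"roll":0},{"linear":[-0.95,0.03,0],"roll":0},{"linear":[-0.95,0.03,0],"roll":0},{"linear":[-0.95,0.03,0],"roll":0},{"linear":[-0.95,0.03,0],"roll":0},{"linear":[-0.95,0.03,0],"roll":0},{"linear":[-0.95,0.03,0],"roll":0},{"linear":[-0.95,0.03,0],"roll":0},{"linear":[-0.95,0.03,0],"roll":0},{"linear":[-0.95,0.03,0],"roll":0},{"linear":[0,0,0],"roll":0},{"linear":[0,0,0],"roll":0}]' 0.4
python3 -m jog '[{"linear":[0,0,0],"roll":0},{"linear":[0,0,0],"roll":0}]'
```

```text
time_s: 20.85
position: [0.4964, 0.4003, 0.1298]
tool_rot: [[0.094, 0.996, -0.001], [0.996, -0.094, -0.0], [-0.0, -0.001, -1.0]]
ft_force: [-0.7, -0.1, -1.4]
grip_width: 0.0428
gripper_force: 0.0
time_s: 21.85
position: [0.4742, 0.0374, 0.1291]
tool_rot: [[0.097, 0.995, -0.003], [0.995, -0.097, 0.001], [0.0, -0.003, -1.0]]
ft_force: [-0.2, 0.9, 0.9]
grip_width: 0.0599
gripper_force: 0.0
time_s: 22.02
position: [0.4744, 0.0399, 0.1296]
tool_rot: [[0.092, 0.996, -0.001], [0.996, -0.092, 0.0], [0.0, -0.001, -1.0]]
ft_force: [-0.9, 0.2, -0.2]
grip_width: 0.0597
gripper_force: 0.0
```

```bash
python3 -m jog '[{"linear":[-0.26,0.015,0],"roll":0},{"linear":[-0.26,0.015,0],"roll":0},{"linear":[0,0,0],"roll":0},{"linear":[0,0,0],"roll":0},{"linear":[0,0,0],"roll":0}]'
python3 -m jog '[{"linear":[0,0.0,0.6],"roll":0},{"linear":[0,0,0.8],"roll":0},{"linear":[0,0,0.6],"roll":0},{"linear":[0,0,0.29],"roll":0},{"linear":[0,0,0],"roll":0},{"linear":[0,0,0],"roll":0},{"linear":[0,0,0],"roll":0},{"linear":[0,0,0],"roll":0}]'
```

```text
time_s: 22.43
position: [0.474, 0.0181, 0.1301]
tool_rot: [[0.094, 0.996, -0.0], [0.996, -0.094, 0.0], [0.0, -0.0, -1.0]]
ft_force: [-0.4, 0.2, -0.6]
grip_width: 0.0597
gripper_force: 0.0
time_s: 23.1
position: [0.4746, 0.0181, 0.0396]
tool_rot: [[0.093, 0.996, 0.002], [0.996, -0.093, -0.0], [-0.0, 0.002, -1.0]]
ft_force: [-0.6, 0.5, 0.1]
grip_width: 0.0598
gripper_force: 0.0
```

```bash
python3 -m jog '[{"linear":[0,0,0],"roll":0},{"linear":[0,0,0],"roll":0},{"linear":[0,0,0],"roll":0},{"linear":[0,0,0],"roll":0},{"linear":[0,0,0],"roll":0},{"linear":[0,0,0],"roll":0}]' -1 40
python3 -m jog '[{"linear":[0,0,-0.4],"roll":0},{"linear":[0,0,-0.8],"roll":0},{"linear":[0,0,-0.8],"roll":0},{"linear":[0,0,-0.5],"roll":0},{"linear":[0,0,0],"roll":0},{"linear":[0,0,0],"roll":0}]'
python3 -m jog '[{"linear":[0.5,-0.02,0],"roll":0},{"linear":[0.89,-0.02,0],"roll":0},{"linear":[0.89,-0.02,0],"roll":0},{"linear":[0.89,-0.02,0],"roll":0},{"linear":[0.89,-0.02,0],"roll":0},{"linear":[0.89,-0.02,0],"roll":0},{"linear":[0.89,-0.02,0],"roll":0},{"linear":[0.89,-0.02,0],"roll":0},{"linear":[0.89,-0.02,0],"roll":0},{"linear":[0,0,0],"roll":0},{"linear":[0,0,0],"roll":0},{"linear":[0,0,0],"roll":0}]'
python3 -m jog '[{"linear":[0,0,0],"roll":0},{"linear":[0,0,0],"roll":0}]'
```

```text
time_s: 23.6
position: [0.4742, 0.0181, 0.0391]
tool_rot: [[0.094, 0.996, 0.001], [0.996, -0.094, -0.0], [-0.0, 0.001, -1.0]]
ft_force: [-0.8, 0.0, 5.3]
grip_width: 0.0257
gripper_force: 38.9
time_s: 24.1
position: [0.4741, 0.0181, 0.1389]
tool_rot: [[0.094, 0.996, 0.002], [0.996, -0.094, -0.0], [-0.0, 0.002, -1.0]]
ft_force: [0.1, -0.5, -2.6]
grip_width: 0.0258
gripper_force: 39.7
time_s: 25.1
position: [0.4947, 0.3217, 0.1368]
tool_rot: [[0.093, 0.996, -0.003], [0.996, -0.093, -0.002], [-0.002, -0.003, -1.0]]
ft_force: [-0.1, -0.2, -1.8]
grip_width: 0.0253
gripper_force: 39.7
time_s: 25.27
position: [0.4954, 0.3211, 0.1381]
tool_rot: [[0.095, 0.995, -0.001], [0.995, -0.095, -0.0], [-0.001, -0.001, -1.0]]
ft_force: [-0.4, 0.4, -1.8]
grip_width: 0.0254
gripper_force: 39.7
```

Contact is expected near TCP z .027, so down 0.111 m = 2.77 units in total.

```bash
python3 -m jog '[{"linear":[0,0,0.6],"roll":0},{"linear":[0,0,0.8],"roll":0},{"linear":[0,0,0.8],"roll":0},{"linear":[0,0,0.3],"roll":0},{"linear":[0,0,0.2],"roll":0},{"linear":[0,0,0],"roll":0},{"linear":[0,0,0],"roll":0},{"linear":[0,0,0],"roll":0},{"linear":[0,0,0],"roll":0},{"linear":[0,0,0],"roll":0}]'
python3 -m jog '[{"linear":[0,0,0.06],"roll":0},{"linear":[0,0,0],"roll":0},{"linear":[0,0,0],"roll":0}]'
python3 -m jog '[{"linear":[0,0,0.03],"roll":0},{"linear":[0,0,0],"roll":0},{"linear":[0,0,0],"roll":0}]'
```

```text
time_s: 26.1
position: [0.4958, 0.3224, 0.0315]
tool_rot: [[0.094, 0.996, 0.002], [0.996, -0.094, 0.001], [0.001, 0.002, -1.0]]
ft_force: [-0.6, 1.3, -1.7]
grip_width: 0.0255
gripper_force: 39.7
time_s: 26.35
position: [0.4953, 0.3222, 0.0281]
tool_rot: [[0.094, 0.996, -0.0], [0.996, -0.094, -0.0], [-0.0, -0.0, -1.0]]
ft_force: [0.7, -0.3, -1.5]
grip_width: 0.0256
gripper_force: 39.7
time_s: 26.6
position: [0.4955, 0.3223, 0.027]
tool_rot: [[0.094, 0.996, 0.0], [0.996, -0.094, 0.0], [0.0, 0.0, -1.0]]
ft_force: [-0.5, 0.3, -0.1]
grip_width: 0.0252
gripper_force: 40.0
```

Touching. I'll release, rise and move aside towards −y for a final look.

```bash
python3 -m jog '[{"linear":[0,0,0],"roll":0},{"linear":[0,0,0],"roll":0},{"linear":[0,0,0],"roll":0},{"linear":[0,0,-0.2],"roll":0},{"linear":[0,0,-0.6],"roll":0},{"linear":[0,0,-0.9],"roll":0},{"linear":[0,0,-0.9],"roll":0},{"linear":[0,0,-0.9],"roll":0},{"linear":[0,0,0],"roll":0},{"linear":[0,0,0],"roll":0}]' 0
python3 -m jog '[{"linear":[-0.5,-0.5,0],"roll":0},{"linear":[-0.8,-0.4,0],"roll":0},{"linear":[-0.8,-0.4,0],"roll":0},{"linear":[-0.8,-0.4,0],"roll":0},{"linear":[-0.8,-0.4,0],"roll":0},{"linear":[-0.8,-0.4,0],"roll":0},{"linear":[-0.8,-0.4,0],"roll":0},{"linear":[0,0,0],"roll":0},{"linear":[0,0,0],"roll":0},{"linear":[0,0,0],"roll":0},{"linear":[0,0,0],"roll":0}]'
python3 - <<'E'
from h import *
a=optics.get_image("top")[:,:,::-1];b=optics.get_image("scene")[:,:,::-1]
f=lambda i,x0,x1,y0,y1:cv2.resize(i[y0:y1,x0:x1],(400,300),interpolation=cv2.INTER_CUBIC)
cv2.imwrite("pics/f.png",np.vstack([np.hstack([f(a,125,225,240,315),f(a,380,500,220,310)]),np.hstack([f(b,120,280,300,420),f(a,270,430,225,345)])]))
E
```

```text
time_s: 27.43
position: [0.496, 0.3225, 0.1695]
tool_rot: [[0.093, 0.996, 0.005], [0.996, -0.093, 0.002], [0.002, 0.004, -1.0]]
ft_force: [0.1, 0.4, -0.4]
grip_width: 0.0426
gripper_force: 0.0
time_s: 28.35
position: [0.3605, 0.1226, 0.1667]
tool_rot: [[0.093, 0.996, -0.0], [0.996, -0.093, 0.0], [0.0, -0.0, -1.0]]
ft_force: [0.2, 0.8, -0.8]
grip_width: 0.043
gripper_force: 0.0
```

View pics/f.png

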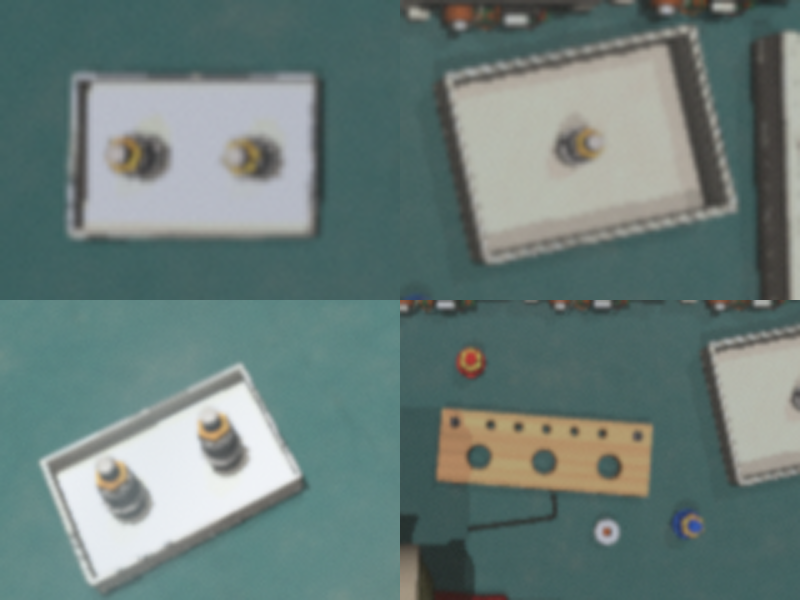

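Two cartridges stand upright in the shallow tray, at composite (125,155) and (245,157), and one in the deep tray at (580,148). The block is empty, and the hex key and fitting are where they were.

```bash
python3 -c "from rig import env; print(env.close_job())"
```

```text
the job is handed in; nothing more can be done
None
```

The job is handed in at about 28 s on the clock: the left and middle cartridges felt stiff (about 10.5 N at 5.5 mm in) and stand upright in the shallow tray, and the right one felt weak (about 2.6 N) and stands upright in the deep tray; no verdict was returned.

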